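Take a damp reading at the ringed point on a bathroom vanity

TASK

Draw the damp meter out of its leaning slot in the organiser's top tier and take the reading at the point marked with the paper ring (not the paper cross): hold the meter upright, its display facing the front edge of the vanity, with the ball head in the middle of the ring and its spring pressed in lightly, part way and not to its stop. Never press hard, touch the vanity top with the meter nowhere but inside the ring, leave everything else where it is, and finish still holding the meter there, pressed and steady.

Things in the scene. Friction and masses are not known exactly. Their poses are not given: they have to be found in the camera images.
- meter: Grey damp meter, about 140 g, 150 mm long, ball head down in the slot. Origin: lowest point of the ball, spring out; z along the meter from ball to top end, x out of the display face, y across. Housing: straight box 26 (x) by 36 mm (y) from 40 to 150 mm along z; from 62 mm up it stands free of the slot. Display at 115 to 141 mm. It starts leaning 15 to 18 degrees to the organiser's -x side.
- meter_tip (a point): Lowest point of the steel ball (18 mm diameter) of the meter's head, on the meter's axis; it moves with the sprung head.
- meter_head (a joint): How far the sprung head is pushed into the meter, m: 0 fully out, 0.008 at its stop. It starts to move at 1.6 N and needs 0.4 N more per mm (3.2 N at half travel, 4.8 N just before the stop).
- organiser: Fixed white plastic three-tier organiser, 150 (x) by 240 mm (y). Origin at the centre of its underside; x points to the vanity's front within 20 degrees. Open trays 50 mm apart; top tray floor 103 mm, rim 126 mm up. At the top tray's -y end a slot, 29 by 39 mm inside, 62 mm deep along its slanted axis, leans back 15 degrees towards -x; the meter has 1.5 mm play in it.
- slot_mouth (a point): Centre of the slot's upper opening, 171 mm above the vanity top.
- ring_mark: The point to read: a flat ring of paper masking tape stuck on the vanity top, outside diameter 56 mm, inside 32 mm, flush with the surface. Origin at its centre on the surface. Its x points to the vanity's front edge.
- cross_mark: Another point, not to be read: a flat cross of two strips of paper masking tape 60 mm long and 12 mm wide on the vanity top. Origin at its centre.
- vanity: The pale grey laminate vanity top, its surface at height 0, hard. Origin on the surface, near the middle; its axes are those of the world. Its front edge, where the user stands, is the one at +x, on the far side from the robot.
- trimmer: Black hair trimmer, 145 by 40 by 32 mm, lying in the top tray. Origin under its middle. To be left alone.
- comb_short: Black guard comb 24 by 42 by 16 mm in the middle tray. Origin under its middle. To be left alone.
- comb_long: Black guard comb 24 by 42 by 24 mm in the middle tray. Origin under its middle. To be left alone.
- clipper: Steel nail clipper 62 mm long in the bottom tray. Origin under its middle. To be left alone.
- jar: Closed glass jar with aluminium screw lid, 60 mm diameter, 66 mm high, standing on the vanity top. Origin at the centre of its underside. To be left alone.
- tumbler: White tooth tumbler, 72 mm diameter, 95 mm high, standing on the vanity top. Origin at the centre of its underside. To be left alone.
- soap_pump: White soap dispenser with a steel pump, 64 mm diameter, 150 mm high, standing on the vanity top. Origin at the centre of its underside. To be left alone.
- display_front (a point): Point on the display side of the meter: 60 mm out along its x axis, level with the ball end (shows which way the display faces).

How it is judged:
By the outcome, as a careful person would: the job done as asked, in the order asked, and still so for the second after the job is handed in, while the arm keeps its last pose, push and grip.
It also fails if it takes over 40 s, if anything falls off the work surface, if the arm or the gripper's body presses on something with over 40 N, if the wrist force passes 120 N, or if a joint passes its speed limit or range.

ROBOT

A 6-joint arm with a two-finger parallel gripper is mounted at the origin on the work surface. World frame = base frame: x ahead of the robot, y to its left, z up, the work surface at z = 0. Lengths are in m, angles in rad, forces in N, time in s.
With the tool pointing down it reaches from about 0.35 to 0.775 m from the base axis. Payload 7.3 kg.
Tool frame: the origin (TCP) lies at the very end of the fingers, on their centre line; the grasp point (between the pads) lies 19 mm behind it (robot.hold_point_z is the distance from the TCP to the grasp point, in m); y points along the fingers, z is the direction in which the jaws open and shut, and the axes are right-handed (so a half turn about y gives the same grasp; the last joint's range is limited). The gripper opens to 92 mm and grips with 3 to 60 N. Pads are 19 mm wide; open, the fingers measure 130 mm over their backs; the gripper's body (75 mm by 190 mm) begins 47 mm behind the grasp point.
Start: joints at [-1.271, 0.342, 1.524, -0, 1.275, -0.146], TCP at [0.226, -0.474, 0.227] pointing down, gripper open.
Joint ranges: [-2.53, 2.53], [-0.77, 2.02], [0.04, 2.7], [-1, 4.14], [0.28, 2.66], [-3.11, 3.11]. Speed limits (rad/s): [2.57, 2.57, 3.14, 3.14, 3.14, 3.14].

INTERFACE

Orientations are given as [roll, pitch, yaw] about the fixed x, y, z axes, in that order (R = Rz(yaw) Ry(pitch) Rx(roll)).
In Python, from cell import robot gives the robot as it stands.
- The arm moves only by the shell command python3 -m crank 'ROWS' [OPENING] [FORCE]. ROWS is a JSON object of lists of equal length, an entry for each row: "xyz": the shift along the tool's x, y, z in cm, a list of three; "roll": the turn about the tool's y in degrees. A call has 1 to 20 rows; each row shifts and turns the commanded pose from where the row before left it, along the tool's axes as they then stand; what a row does not reach is not made up. A row lasts 1/10 s, in which the tool goes at most 50 mm and 8.59 degrees, less where a joint would pass 70% of its speed; a pose out of reach is approached as far as the arm can. A call is refused whole if a number of a shift passes 5 or a number of a turn 8.59, either way. A call with a gripper value outside its range is refused whole. OPENING is the gripper command: -1 is fully open, 1 is shut, values between are in proportion, set as the call begins (- or left out, the last holds). The fingers move at their own pace and stop on an object; FORCE is the grip in N (left out, the last holds). Time passes only in rows, so rows that do not move let the fingers close. It gives the time, the measured TCP pose, the force and the opening at its end, in the units of the state.
- robot.observe(): the state, without advancing time (a new reading comes with each control period).
- robot.read_camera(name): name is "side" or "top" or "wrist"; returns the picture (384x512x3 uint8, red, green, blue); there is no depth.
- robot.calibration(name): a dict with "intrinsics" (3x3 intrinsics, pixels), "pose" (4x4, takes a point from camera to world coordinates). Camera axes: x right, y down, z forward; pixel columns grow to the right and rows downward; lengths in m; the calibration is good to about 2 mm. A picture is of the moment at which its call begins: read the wrist's pose just before it. calibration takes no time and is no camera call; for the wrist camera it gives the pose at the moment of the call.
- robot.hand_in(): hands the job in, once; it reports no verdict.
The state is a dict: "time": time; "qpos": joint angles; "qvel": joint speeds; "joint_efforts": joint torques, N m; "tool_pos": TCP position; "tool_rot": TCP orientation; "contact_force": force on the tool from outside, world axes, zero at the start; "torque": the same for the moment, N m; "opening": finger opening in m.
Only numpy, scipy, OpenCV 4.12 (cv2) and the standard library are available. Lean on these libraries where they do the work, as an engineer would, in place of code of your own. Each camera call takes 0.05 s, during which the arm holds its last target.

## Working session

There is one attempt and no reset: what is moved stays moved. The work goes in short steps, Python scripts to look and compute and a shell command to move; the robot and the scene stay as the last step left them, time stands still between calls to the robot, and variables do not carry over. Pictures are saved under pics/ and viewed, and the job is handed in when it is done.

```bash
ls; mkdir -p pics; python3 - <<'E'
from cell import robot
import cv2,numpy as np
s=robot.observe();print(s)
for n in ["side","top","wrist"]:
    c=robot.calibration(n);print(n,np.round(c["intrinsics"],1).tolist(),np.round(c["pose"],4).tolist())
    cv2.imwrite(f"pics/{n}0.png",robot.read_camera(n)[:,:,::-1])
E
```

```text
pics
{'time': 0.0, 'qpos': array([-1.27099190e+00,  3.42722741e-01,  1.52500016e+00, -4.03855380e-06,
        1.27533878e+00, -1.46015334e-01]), 'qvel': array([ 2.48893228e-05,  1.88779059e-03, -2.65274216e-04,  3.23693927e-03,
        1.31356959e-03, -1.84421967e-03]), 'joint_efforts': array([ 2.28540257e-04, -4.31238806e+01, -2.44224054e+01,  7.14641903e-02,
        5.59209217e-02, -1.12423395e-04]), 'tool_pos': array([ 0.22627674, -0.47331166,  0.22605081]), 'tool_rot': array([-1.57225029e+00,  2.09919535e-04, -2.69577187e+00]), 'contact_force': array([-0.19376184, -0.52009085,  0.11205137]), 'torque': array([-0.02185383, -0.01942773, -0.05595858]), 'opening': 0.09170908030660245}
side [[409.8, 0.0, 259.6], [0.0, 409.8, 183.4], [0.0, 0.0, 1.0]] [[0.9887, -0.1065, 0.106, 0.4199], [-0.1491, -0.6109, 0.7776, -0.8029], [-0.0181, -0.7845, -0.6198, 0.8247], [0.0, 0.0, 0.0, 1.0]]
top [[355.4, 0.0, 255.9], [0.0, 355.4, 190.9], [0.0, 0.0, 1.0]] [[0.0174, -0.993, 0.1169, 0.4002], [-0.9998, -0.0171, 0.0036, 0.0814], [-0.0016, -0.1169, -0.9931, 1.271], [0.0, 0.0, 0.0, 1.0]]
wrist [[317.6, 0.0, 253.5], [0.0, 317.6, 189.9], [0.0, 0.0, 1.0]] [[0.4314, -0.863, -0.263, 0.2972], [-0.9021, -0.4127, -0.1257, -0.44], [-0.0001, 0.2915, -0.9566, 0.3834], [0.0, 0.0, 0.0, 1.0]]
```

View pics/side0.png

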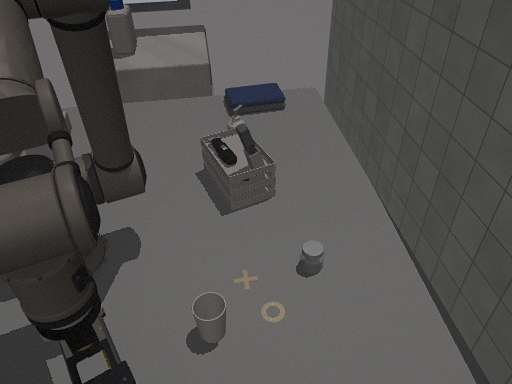

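View pics/top0.png

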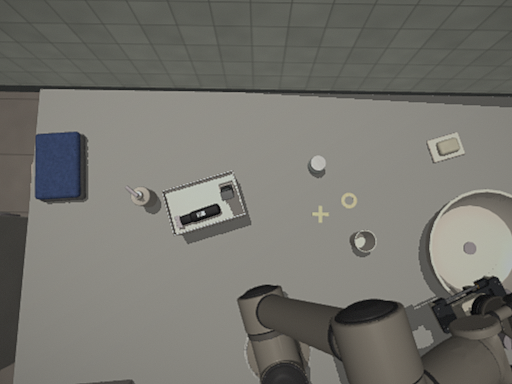

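View pics/wrist0.png

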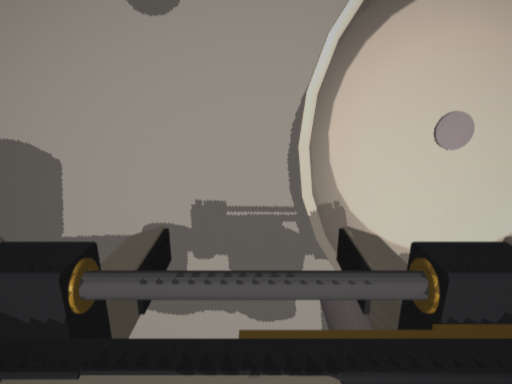

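```bash
python3 - <<'E'
import cv2,numpy as np
a=cv2.imread("pics/side0.png")[95:215,190:290];b=cv2.imread("pics/top0.png")[165:240,155:255]
A=cv2.resize(a,None,fx=4.8,fy=4.8,interpolation=cv2.INTER_CUBIC);B=cv2.resize(b,None,fx=7,fy=7,interpolation=cv2.INTER_CUBIC)
cv2.imwrite("pics/sz.png",cv2.convertScaleAbs(A,alpha=1.5));cv2.imwrite("pics/tz.png",cv2.convertScaleAbs(B,alpha=1.5))
for n in("side","top"):
    im=cv2.imread(f"pics/{n}0.png");h=cv2.cvtColor(im,cv2.COLOR_BGR2HSV)
    m=cv2.inRange(h,(15,60,100),(35,255,255))
    k,l,st,ce=cv2.connectedComponentsWithStats(m)
    print(n,[(st[i].tolist(),ce[i].round(1).tolist()) for i in range(1,k) if st[i][4]>30])
E
```

```text
side [([234, 270, 24, 19, 145], [245.4, 279.4]), ([261, 302, 24, 20, 174], [272.6, 311.7])]
top []
```

View pics/sz.png

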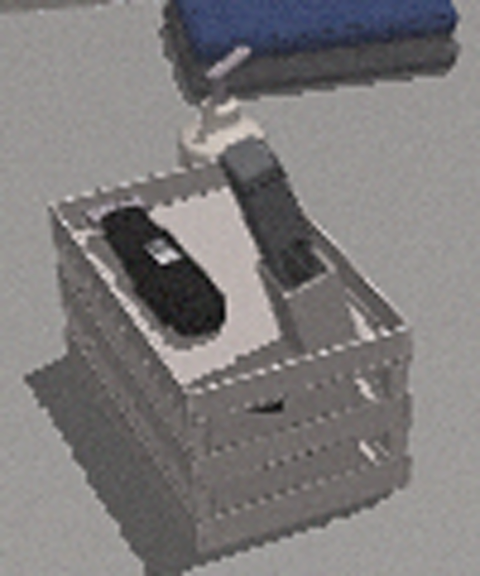

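View pics/tz.png

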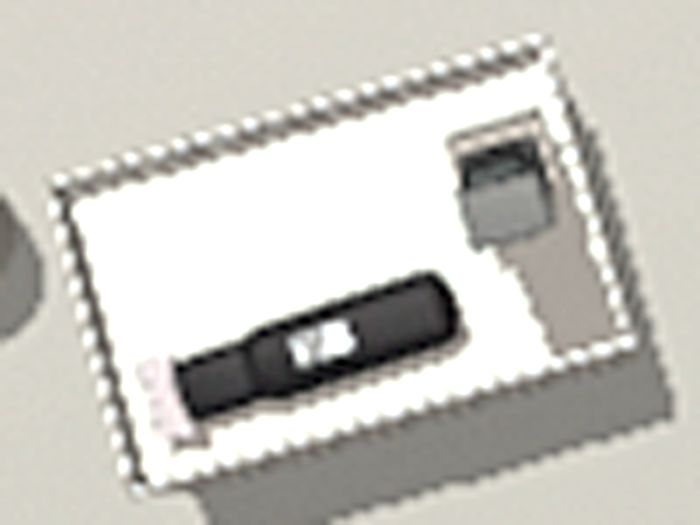

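```bash
cat > h.py <<'E'
import numpy as np
from cell import robot
def ray(n,u,v,c=None):
    c=c or robot.calibration(n);K=np.array(c["intrinsics"]);P=np.array(c["pose"])
    d=P[:3,:3]@np.linalg.solve(K,[u,v,1]);return P[:3,3],d
def plane(n,u,v,z):
    o,d=ray(n,u,v);return o+d*(z-o[2])/d[2]
def tri(p,q):
    (a,d),(b,e)=p,q;s=np.linalg.lstsq(np.c_[d,-e],b-a,rcond=None)[0]
    x,y=a+d*s[0],b+e*s[1];return (x+y)/2,np.linalg.norm(x-y)
def pix(n,X):
    c=robot.calibration(n);P=np.array(c["pose"]);y=P[:3,:3].T@(np.array(X)-P[:3,3]);y=np.array(c["intrinsics"])@y;return y[:2]/y[2]
E
python3 - <<'E'
from h import *
T=lambda u,v:(155+u/7-.43,165+v/7-.43)
S=lambda u,v:(190+u/4.8-.4,95+v/4.8-.4)
C=np.array([plane("top",*T(*p),.126) for p in[(58,188),(547,42),(632,342),(140,490)]])
cen=C.mean(0);ex=(C[0]+C[1]-C[2]-C[3]);yaw=np.arctan2(ex[1],ex[0]);ey=C[0]+C[3]-C[1]-C[2];print("org",C.round(3).tolist(),cen,np.degrees(yaw),np.degrees(np.arctan2(-ey[0],ey[1])), np.linalg.norm(ex)/2,np.linalg.norm(ey)/2)
CS=np.array([plane("side",*S(*p),.126) for p in[(52,207),(230,165),(408,325),(190,392)]]);print("side",CS.round(3).tolist())
tt=np.mean([(463,193),(545,178),(552,232),(480,250)],0);print("top plane .256",plane("top",*T(*tt),.256))
st=np.mean([(220,150),(262,138),(280,170),(235,185)],0);print(tri(ray("top",*T(*tt)),ray("side",*S(*st))))
# slot mouth in the top/side: mouth corners
print("mouth top",plane("top",*T(*np.mean([(452,138),(540,115)],0)),.171),"side",plane("side",*S(290,288),.171),plane("side",*S(328,262),.171))
r=plane("side",272.6,311.7,0);print("ring",r,"cross",plane("side",245.4,279.4,0),"ringtop",plane("top",349,200.5,0),"jar",plane("top",318,163,.066),"tumbler",plane("top",365,241,.095))
E
```

```text
org [[0.528, 0.388, 0.126], [0.601, 0.163, 0.126], [0.461, 0.12, 0.126], [0.39, 0.343, 0.126]] [0.49498219 0.25339062 0.126     ] 17.36953387633342 17.801165120927024 0.14533090238754928 0.235452929896408
side [[0.387, 0.341, 0.126], [0.511, 0.374, 0.126], [0.598, 0.165, 0.126], [0.46, 0.12, 0.126]]
top plane .256 [0.50634944 0.16677932 0.256     ]
(array([0.50643868, 0.16727517, 0.25022474]), np.float64(0.001024257605779033))
mouth top [0.55406882 0.18122612 0.171     ] side [0.52466188 0.15161231 0.171     ] [0.55074089 0.17499568 0.171     ]
ring [ 0.5190322  -0.24911195  0.        ] cross [ 0.46803773 -0.14602309  0.        ] ringtop [ 0.52093374 -0.24844143  0.        ] jar [ 0.64254024 -0.12628523  0.066     ] tumbler [ 0.37959136 -0.27442027  0.095     ]
```

```bash
python3 -m crank '{"xyz":[[0,-3,0],[0,-3,0],[0,-3,0]],"roll":[3,3,2]}' -1; python3 -m crank '{"xyz":[[-2.35,0,-2.63],[-2.35,0,-2.63],[-2.35,0,-2.63],[-2.35,0,-2.63],[-2.35,0,-2.63],[-2.35,0,-2.63],[-2.35,0,-2.63],[-2.35,0,-2.63],[-2.35,0,-2.63],[-2.35,0,-2.63],[-2.35,0,-2.63],[-2.35,0,-2.63],[-2.35,0,-2.63],[-2.35,0,-2.63],[-2.35,0,-2.63],[-2.35,0,-2.63],[-2.35,0,-2.63],[-2.35,0,-2.63],[-2.35,0,-2.63],[0,0,0]],"roll":[0,0,0,0,0,0,0,0,0,0,0,0,0,0,0,0,0,0,0,0]}'
python3 - <<'E'
from h import *
import cv2
s=robot.observe();print(s['time'],s['tool_pos'],s['tool_rot'],s['qpos'])
cv2.imwrite("pics/w1.png",robot.read_camera("wrist")[:,:,::-1])
E
```

```text
time: 0.45
tool_pos: [0.2263, -0.4734, 0.3174]
tool_rot: [-1.572, 0.0, -2.837]
contact_force: [0.1, 0.6, 0.0]
opening: 0.0915
time: 2.45
tool_pos: [0.5022, 0.1405, 0.3157]
tool_rot: [-1.572, -0.001, -2.832]
contact_force: [0.1, -0.1, -0.8]
opening: 0.0916
2.45 [0.50220379 0.14052173 0.31574864] [-1.57197333e+00 -5.73630260e-04 -2.83162119e+00] [1.25152640e-01 2.82476245e-01 1.36437713e+00 1.05452655e-03
 1.49551947e+00 1.38589812e+00]
```

View pics/w1.png

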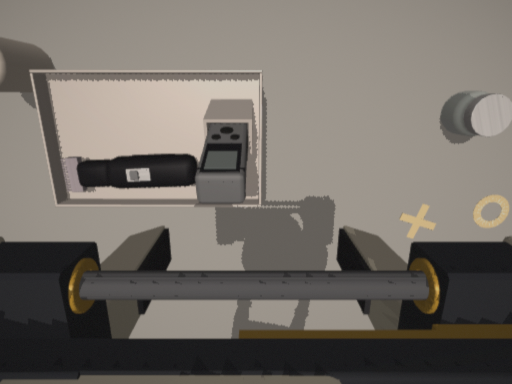

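```bash
python3 - <<'E'
from h import *
pl=lambda u,v,z:plane("wrist",u,v,z)
for p in[(198,167),(247,167)]:print(pl(*p,.256))
for p in[(197,201),(246,201)]:print(pl(*p,.248))
print("mouth",pl(206,121,.171),pl(251,121,.171))
print("rim",pl(32,72,.126),pl(262,73,.126))
s=robot.observe();ps=s['tool_rot'][2];print(s['tool_pos'],np.degrees(ps))
print("ring",pl(491,211,0))
m=(pl(198,167,.256)+pl(247,167,.256)+pl(197,201,.248)+pl(246,201,.248))/4;print("topcentre",m)
ox=-np.array([np.cos(ps),np.sin(ps),0]);a=np.radians(16)
u=-ox*np.sin(a)+np.array([0,0,np.cos(a)]);g=m-.042*u;d=g-s['tool_pos'];print("grasp",g,"tool shift x,z",d@-ox*100,d@np.array([-np.sin(ps),np.cos(ps),0])*100,"mouthpred",m-.088*u)
E
```

```text
[0.51752882 0.18390536 0.256     ]
[0.52794683 0.15129175 0.256     ]
[0.48991095 0.17875541 0.248     ]
[0.50106716 0.14381716 0.248     ]
mouth [0.53911309 0.19648979 0.171     ] [0.55188151 0.15653794 0.171     ]
rim [0.5268082  0.38438987 0.126     ] [0.59769443 0.15953143 0.126     ]
[0.50155097 0.13880013 0.31578833] -162.2846697541002
ring [ 0.52025218 -0.25283319  0.        ]
topcentre [0.50911344 0.16444242 0.252     ]
grasp [0.52014124 0.16796509 0.21162701] tool shift x,z -2.6583267945714795 -2.2125168787508187 mouthpred [0.53221931 0.17182325 0.16740897]
```

```bash
python3 -m crank '{"xyz":[[-1.3,0,-1.1],[-1.3,0,-1.1],[0,3,0],[0,3,0],[0,3,0],[0,2,0],[0,1,0],[0,0,0]],"roll":[0,0,0,0,0,0,0,0]}'
python3 - <<'E'
from h import *
import cv2
s=robot.observe();print(s['time'],s['tool_pos'],s['tool_rot'],s['contact_force'])
cv2.imwrite("pics/w2.png",robot.read_camera("wrist")[:,:,::-1])
cv2.imwrite("pics/s2.png",cv2.convertScaleAbs(cv2.resize(robot.read_camera("side")[75:215,170:310,::-1],None,fx=4,fy=4,interpolation=cv2.INTER_CUBIC),alpha=1.5))
E
```

```text
time: 3.3
tool_pos: [0.519, 0.1653, 0.1958]
tool_rot: [-1.571, -0.003, -2.836]
contact_force: [0.4, 0.0, 0.1]
opening: 0.0918
3.3 [0.51895709 0.16526303 0.19575471] [-1.57085925e+00 -2.58617447e-03 -2.83624063e+00] [0.43411899 0.03919288 0.07054242]
```

View pics/w2.png

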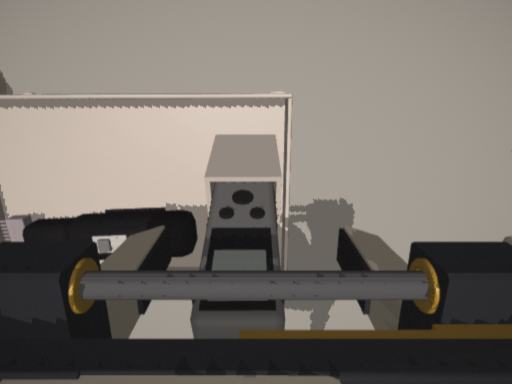

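View pics/s2.png

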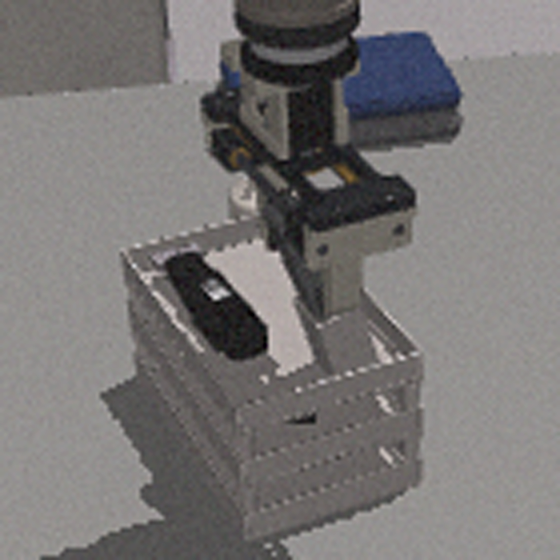

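```bash
python3 -m crank '{"xyz":[[0,0,-0.45],[0,0,0]],"roll":[0,0]}'; python3 -m crank '{"xyz":[[0,0,0],[0,0,0],[0,0,0],[0,0,0],[0,0,0]],"roll":[0,0,0,0,0]}' 0 5;
python3 - <<'E'
from h import *
import cv2
print(robot.observe()['tool_pos'])
cv2.imwrite("pics/w3.png",robot.read_camera("wrist")[:,:,::-1])
E
```

```text
time: 3.6
tool_pos: [0.5186, 0.171, 0.1978]
tool_rot: [-1.571, 0.002, -2.835]
contact_force: [-1.3, -0.6, 0.0]
opening: 0.0918
time: 4.1
tool_pos: [0.5183, 0.1704, 0.1967]
tool_rot: [-1.571, -0.0, -2.836]
contact_force: [-0.1, -0.1, -0.4]
opening: 0.0562
[0.51831697 0.17040936 0.19666828]
```

View pics/w3.png

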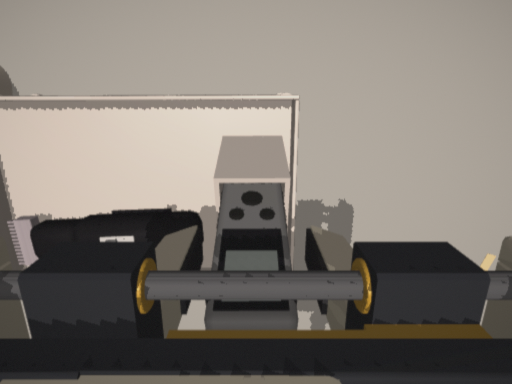

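```bash
python3 -m crank '{"xyz":[[0,0,0],[0,0,0],[0,0,0],[0,0,0],[0,0,0]],"roll":[0,0,0,0,0]}' 1 12; python3 -m crank '{"xyz":[[0,-0.48,0],[0.13,-0.48,0],[0.13,-0.48,0],[0.13,-0.48,0],[0.13,-0.48,0],[0.13,-0.48,0],[0,0,0]],"roll":[0,0,0,0,0,0,0]}' 
python3 - <<'E'
from h import *
import cv2
print(robot.observe()['tool_pos'])
cv2.imwrite("pics/w4.png",robot.read_camera("wrist")[:,:,::-1])
cv2.imwrite("pics/s4.png",cv2.convertScaleAbs(cv2.resize(robot.read_camera("side")[75:215,170:310,::-1],None,fx=4,fy=4,interpolation=cv2.INTER_CUBIC),alpha=1.5))
E
```

```text
time: 4.65
tool_pos: [0.5183, 0.1705, 0.1966]
tool_rot: [-1.571, -0.0, -2.835]
contact_force: [1.0, 1.3, -0.3]
opening: 0.0358
time: 5.35
tool_pos: [0.5124, 0.1685, 0.2265]
tool_rot: [-1.571, 0.002, -2.835]
contact_force: [0.4, 0.1, -1.3]
opening: 0.0356
[0.51239663 0.16852885 0.22647258]
```

View pics/w4.png

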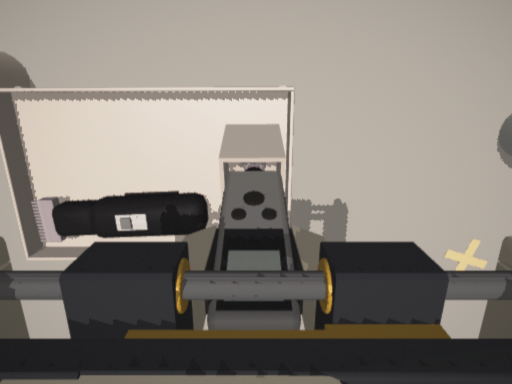

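View pics/s4.png

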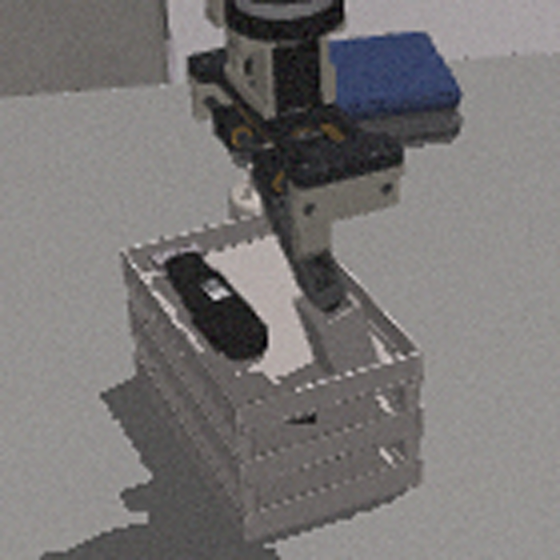

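```bash
python3 -m crank '{"xyz":[[0.13,-0.48,0],[0.13,-0.48,0],[0.13,-0.48,0],[0,0,0]],"roll":[0,0,0,0]}'; python3 -m crank '{"xyz":[[-0.4,-0.1,0],[-0.4,-0.1,0],[-0.4,-0.1,0],[-0.4,-0.1,0],[-0.4,0,0],[-0.4,0,0],[-0.4,0,0],[0,0,0]],"roll":[0,0,0,0,0,0,0,0]}' 1 6
python3 - <<'E'
from h import *
import cv2
print(robot.observe()['tool_pos'])
cv2.imwrite("pics/w5.png",robot.read_camera("wrist")[:,:,::-1])
cv2.imwrite("pics/s5.png",cv2.convertScaleAbs(cv2.resize(robot.read_camera("side")[75:215,170:310,::-1],None,fx=4,fy=4,interpolation=cv2.INTER_CUBIC),alpha=1.5))
E
```

```text
time: 5.85
tool_pos: [0.5086, 0.1674, 0.2409]
tool_rot: [-1.57, 0.002, -2.835]
contact_force: [0.1, -0.3, -1.7]
opening: 0.0358
time: 6.65
tool_pos: [0.5357, 0.1759, 0.2437]
tool_rot: [-1.571, 0.0, -2.835]
contact_force: [0.2, -0.0, -1.5]
opening: 0.0358
[0.53565713 0.17590596 0.24369447]
```

View pics/w5.png

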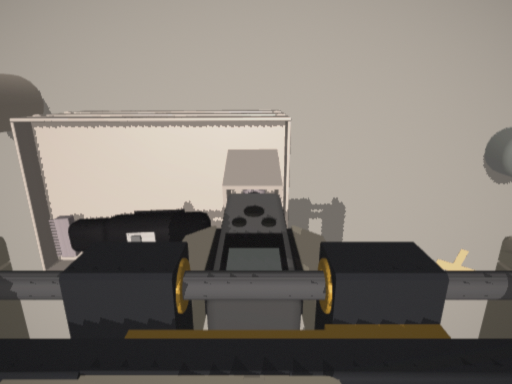

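View pics/s5.png

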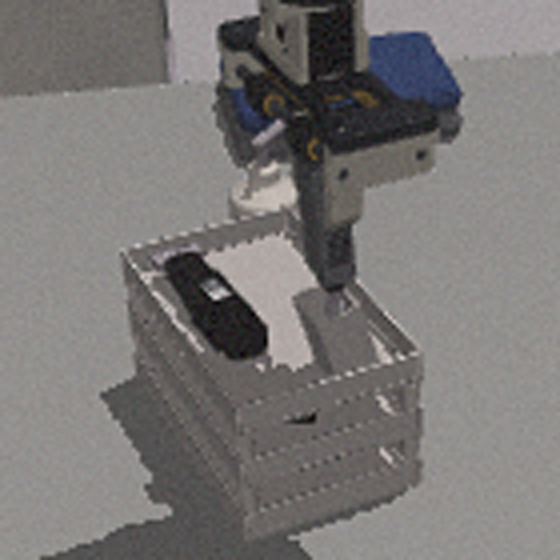

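```bash
python3 -m crank '{"xyz":[[0,-0.5,0],[0,-1.5,0],[0,-2,0],[0,-2,0],[0,-1,0],[0,0,0],[0,0,0],[0,0,0]],"roll":[0,0,0,0,2,5,6,4.6]}' 1 15;  python3 -m crank '{"xyz":[[0.1,0,1],[0.1,0,2],[0.1,0,3],[0.1,0,3],[0.1,0,3],[0.1,0,3],[0.1,0,3],[0.1,0,3],[0.1,0,3],[0.1,0,3],[0.1,0,3],[0.1,0,3],[0.1,0,3],[0.1,0,3],[0.1,0,2],[0,0,1],[0,0,0.5],[0,0,0],[0,0,0]],"roll":[0,0,0,0,0,0,0,0,0,0,0,0,0,0,0,0,0,0,0]}'
python3 - <<'E'
from h import *
import cv2
s=robot.observe();print(s['time'],s['tool_pos'],s['tool_rot'],s['qpos'])
cv2.imwrite("pics/w6.png",robot.read_camera("wrist")[:,:,::-1])
im=robot.read_camera("side")[:,:,::-1];cv2.imwrite("pics/s6.png",im)
cv2.imwrite("pics/s6z.png",cv2.convertScaleAbs(cv2.resize(im[150:300,200:350],None,fx=4,fy=4,interpolation=cv2.INTER_CUBIC),alpha=1.5))
p=s['tool_pos'];print(pix("side",p),pix("side",p-[0,0,.09]))
E
```

```text
time: 7.55
tool_pos: [0.5351, 0.1758, 0.3146]
tool_rot: [-1.571, 0.001, 3.137]
contact_force: [0.8, 0.2, -1.7]
opening: 0.036
time: 9.45
tool_pos: [0.5197, -0.2484, 0.3141]
tool_rot: [-1.571, 0.0, -3.141]
contact_force: [1.2, -0.4, -1.1]
opening: 0.0358
9.45 [ 0.51974984 -0.24838527  0.31406985] [-1.57104496e+00  1.50023021e-04 -3.14134393e+00] [-5.78987495e-01  3.91271884e-01  1.21171405e+00  2.90344130e-04
  1.53861726e+00  9.91550744e-01]
[273.19341954 211.07892534] [273.07813594 244.72823367]
```

View pics/w6.png

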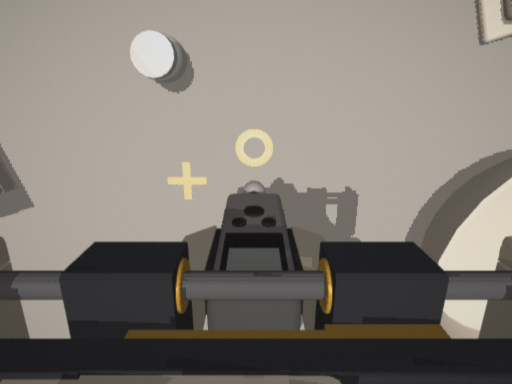

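View pics/s6.png

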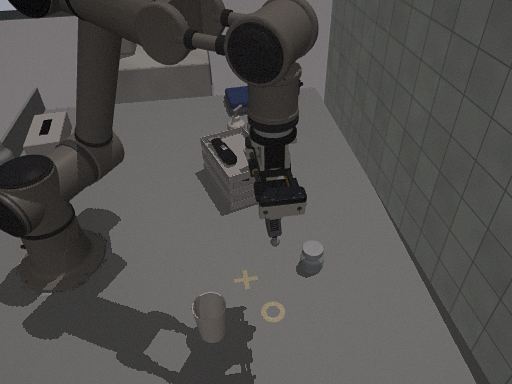

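View pics/s6z.png

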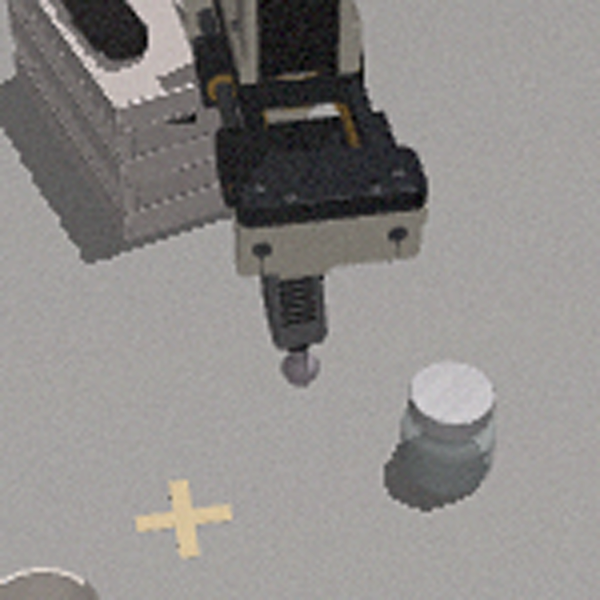

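```bash
python3 - <<'E'
from h import *
import cv2
w=cv2.imread("pics/w6.png");cv2.imwrite("pics/w6z.png",cv2.convertScaleAbs(cv2.resize(w[120:270,180:330],None,fx=4,fy=4,interpolation=cv2.INTER_CUBIC),alpha=1.5))
h=cv2.cvtColor(w,cv2.COLOR_BGR2HSV);m=cv2.inRange(h,(15,60,100),(35,255,255))
k,l,st,ce=cv2.connectedComponentsWithStats(m)
for i in range(1,k):
  if st[i][4]>100:
    x,y,ww,hh,_=st[i];print(st[i],plane("wrist",x+ww/2-.5,y+hh/2-.5,0))
E
```

```text
[236 129  37  38 493] [ 0.52111522 -0.25010442  0.        ]
[167 162  40  38 550] [ 0.47011196 -0.14642085  0.        ]
[176 261   7  52 207] [ 0.28248013 -0.12223488  0.        ]
[324 260   8  54 242] [ 0.28248836 -0.37605173  0.        ]
```

View pics/w6z.png

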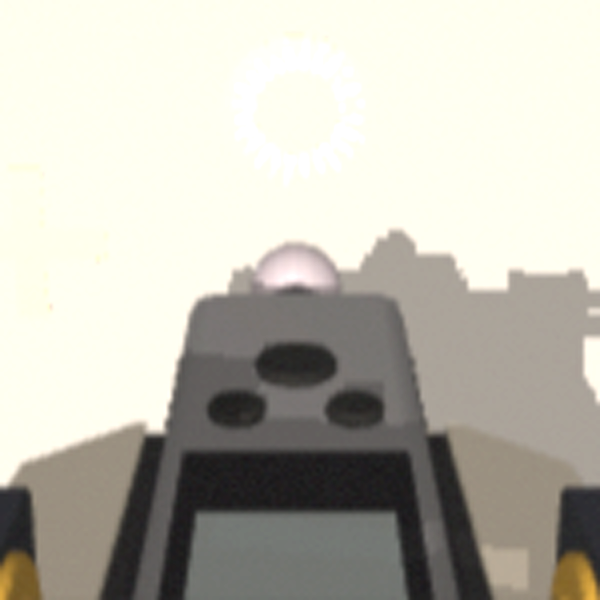

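```bash
python3 - <<'E'
from h import *
b,e=tri(ray("side",274.6,241.6),ray("wrist",253.9,190.8));print("ball",b,e)
p=robot.observe()['tool_pos'];print(p)
# assume ball y = tool y
o,d=ray("side",274.6,241.6);t=(p[1]-o[1])/d[1];print("side@y",o+d*t)
for L in(.105,.11,.115):
  dz=b-(p+[0,0,.019]);print(np.degrees(np.arctan2(dz[0],-dz[2])),np.linalg.norm(dz)+.009)
# housing edges in side predicted for an upright box at tool centre
for x in(-.013,.013):
  for y in (-.018,.018):
    for z in(0,-.053):
      q=pix("side",p+[x,y,z]);print(x,y,z,((q-[200,150]+.4)*4).round(1))
E
```

```text
ball [ 0.52379033 -0.24891808  0.23216776] 0.0023592813709292964
[ 0.5198181  -0.24827428  0.31411852]
side@y [ 0.52280039 -0.24827428  0.23234408]
2.2533211525495704 0.11003093275457368
2.2533211525495704 0.11003093275457368
2.2533211525495704 0.11003093275457368
-0.013 -0.018 0 [273.2 275.3]
-0.013 -0.018 -0.053 [273.8 357.2]
-0.013 0.018 0 [260.5 223.4]
-0.013 0.018 -0.053 [261.7 304.6]
0.013 -0.018 0 [329.6 268.7]
0.013 -0.018 -0.053 [327.8 350.6]
0.013 0.018 0 [314.9 217.2]
0.013 0.018 -0.053 [313.8 298.4]
```

```bash
python3 - <<'E'
import cv2
im=cv2.imread("pics/s6.png");cv2.imwrite("pics/s6zz.png",cv2.convertScaleAbs(cv2.resize(im[208:252,252:296],None,fx=13,fy=13,interpolation=cv2.INTER_CUBIC),alpha=2.2))
E
```

```text
(no output)
```

View pics/s6zz.png

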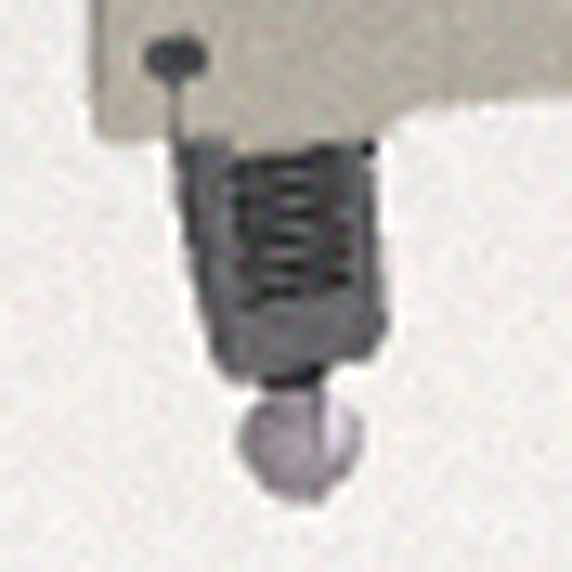

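```bash
python3 -m crank '{"xyz":[[0.3,2,0.05],[0.3,3,0],[0,3,0],[0,3,0],[0,3,0],[0,3,0],[0,2,0],[0,1,0],[0,0,0],[0,0,0]],"roll":[0,0,0,0,0,0,0,0,0,0]}'
cat > look.py <<'E'
from h import *
import cv2,sys
n=sys.argv[1]
s=robot.observe();p=s['tool_pos'];print(s['time'],p,s['contact_force'],s['tool_rot'])
w=robot.read_camera("wrist")[:,:,::-1];cv2.imwrite(f"pics/w{n}.png",w)
c=robot.calibration("wrist")
im=robot.read_camera("side")[:,:,::-1];cv2.imwrite(f"pics/s{n}.png",im)
q=pix("side",p-[0,0,.05]).round().astype(int);x0,y0=q-30;print("crop",x0,y0)
cv2.imwrite(f"pics/s{n}z.png",cv2.convertScaleAbs(cv2.resize(im[y0:y0+60,x0:x0+60],None,fx=10,fy=10,interpolation=cv2.INTER_CUBIC),alpha=2.))
r=pix("wrist",p-[0,0,.09]).round().astype(int);a0,b0=r-[40,30];print("wcrop",a0,b0)
cv2.imwrite(f"pics/w{n}z.png",cv2.convertScaleAbs(cv2.resize(w[b0:b0+60,a0:a0+80],None,fx=8,fy=8,interpolation=cv2.INTER_CUBIC),alpha=1.))
E
python3 look.py 7
```

```text
time: 10.55
tool_pos: [0.5144, -0.2498, 0.115]
tool_rot: [-1.57, 0.001, 3.141]
contact_force: [0.4, 0.3, -1.5]
opening: 0.0363
10.55 [ 0.51435157 -0.24984535  0.11496782] [ 0.3582722   0.30327368 -1.511304  ] [-1.56980986e+00  1.44527757e-03  3.14107292e+00]
crop 241 265
wcrop 212 164
```

View pics/s7z.png

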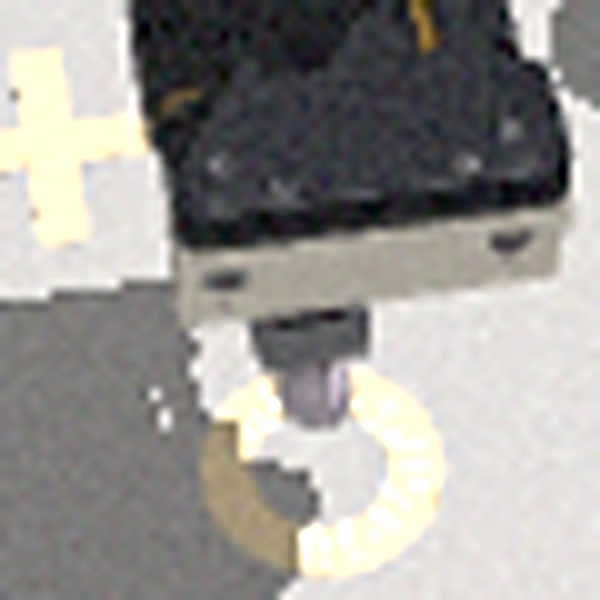

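View pics/w7z.png

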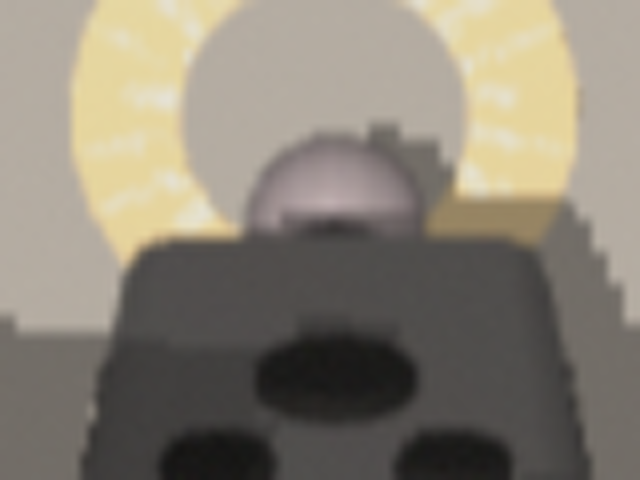

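```bash
python3 -m crank '{"xyz":[[0,0.5,-0.1],[0,0.5,0],[0,0.5,0],[0,0.4,0],[0,0,0],[0,0,0]],"roll":[0,0,0,0,0,0]}' 1 8;python3 -m crank '{"xyz":[[0,0.2,0],[0,0,0]],"roll":[0,0]}';python3 -m crank '{"xyz":[[0,0.1,0],[0,0,0]],"roll":[0,0]}';python3 -m crank '{"xyz":[[0,0.1,0],[0,0,0],[0,0,0]],"roll":[0,0,0]}'
python3 look.py 8
```

```text
time: 11.25
tool_pos: [0.5136, -0.2488, 0.0948]
tool_rot: [-1.571, -0.0, 3.141]
contact_force: [0.3, -0.6, -0.9]
opening: 0.036
time: 11.45
tool_pos: [0.5137, -0.2487, 0.0928]
tool_rot: [-1.571, -0.0, 3.141]
contact_force: [0.2, -0.4, -0.7]
opening: 0.036
time: 11.65
tool_pos: [0.5137, -0.2487, 0.0919]
tool_rot: [-1.571, 0.0, 3.141]
contact_force: [0.5, 1.3, -2.1]
opening: 0.0359
time: 11.95
tool_pos: [0.5137, -0.2488, 0.091]
tool_rot: [-1.571, 0.0, 3.141]
contact_force: [0.1, -0.4, -1.0]
opening: 0.0359
11.95 [ 0.51368547 -0.24875365  0.09095811] [ 0.05035537 -0.38885355 -0.95218452] [-1.57067569e+00  7.57887276e-05  3.14058510e+00]
crop 240 271
wcrop 212 164
```

View pics/s8z.png

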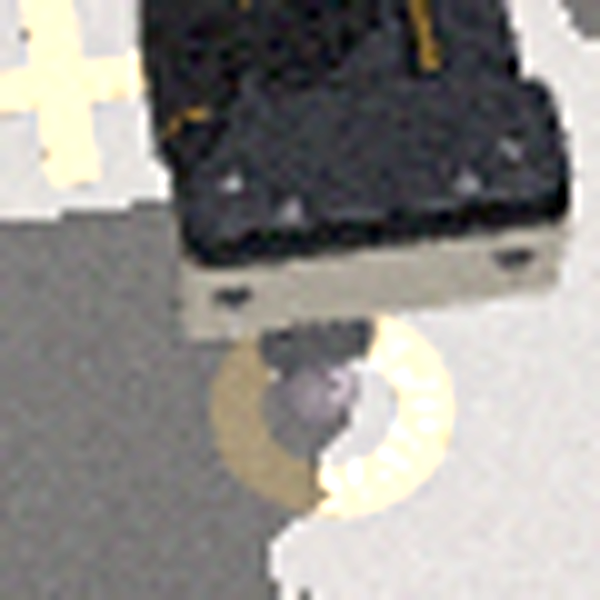

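View pics/w8z.png

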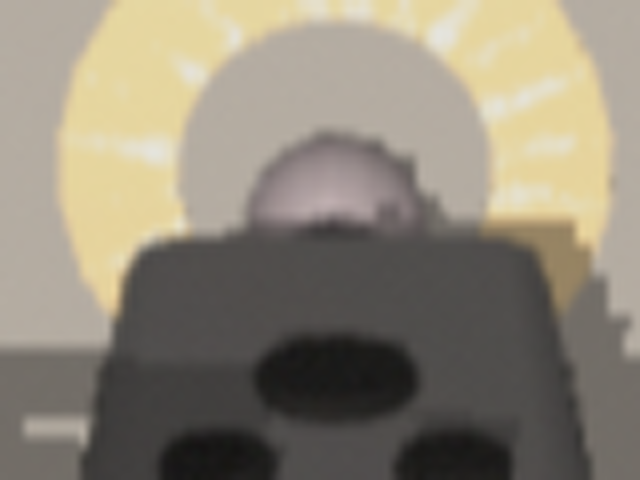

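```bash
for i in 1 2; do python3 -m crank '{"xyz":[[0,0.1,0],[0,0,0],[0,0,0]],"roll":[0,0,0]}' | egrep 'tool_pos|force'; done
python3 look.py 9; python3 - <<'E'
from h import *
print(plane("side",240+32.3-.45,271+39.2-.45,.009), plane("side",240+33.3-.45,271+41.5-.45,0))
E
```

```text
tool_pos: [0.5138, -0.2488, 0.0901]
contact_force: [0.5, -0.3, 1.0]
tool_pos: [0.5139, -0.2488, 0.089]
contact_force: [0.2, 0.9, 0.7]
12.65 [ 0.51385867 -0.24881802  0.08904742] [0.15987704 0.90039477 0.7442659 ] [-1.57048327e+00  4.34624526e-04  3.14059439e+00]
crop 240 272
wcrop 212 164
[ 0.51714646 -0.24975536  0.009     ] [ 0.51944168 -0.25013014  0.        ]
```

View pics/w9z.png

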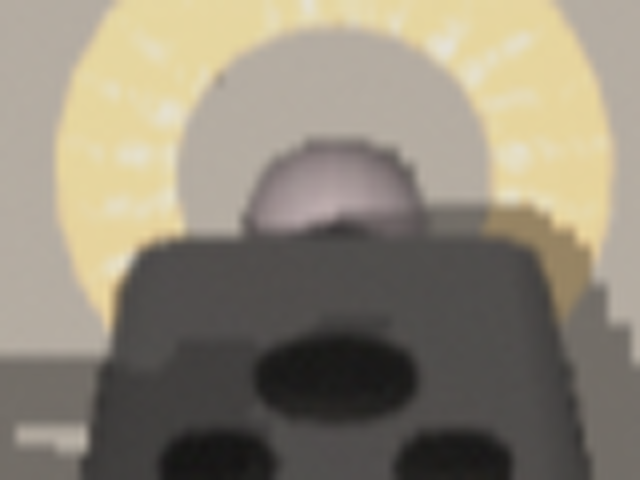

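```bash
python3 -m crank '{"xyz":[[0,0.1,0],[0,0,0],[-0.1,0,0],[-0.1,0,0],[-0.1,0,0],[-0.1,0,0],[-0.1,0,0],[-0.1,0,0],[-0.1,0,0],[0,0,0],[0,0,0]],"roll":[0,0,0,0,0,0,0,0,0,0,0]}' 1 4
python3 look.py 10
```

```text
time: 13.85
tool_pos: [0.5209, -0.2488, 0.088]
tool_rot: [-1.571, 0.0, 3.141]
contact_force: [-0.4, -0.6, 0.7]
opening: 0.0358
13.85 [ 0.52086402 -0.24878437  0.08797578] [-0.40795102 -0.58098816  0.67417237] [-1.57057587e+00  4.20121401e-04  3.14057093e+00]
crop 243 272
wcrop 212 164
```

View pics/w10z.png

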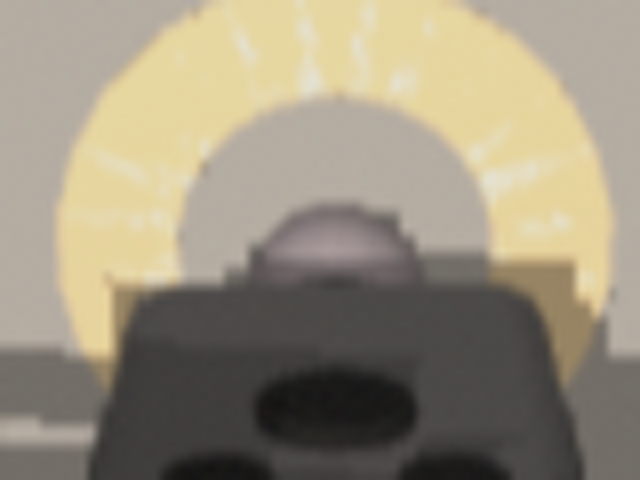

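View pics/s10z.png

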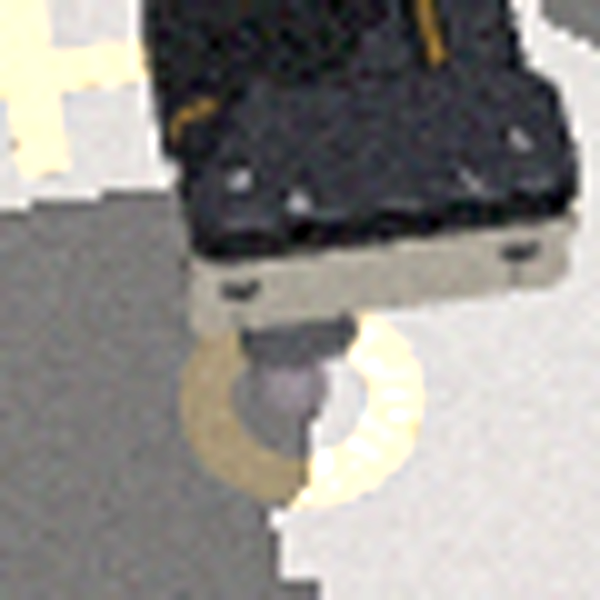

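```bash
python3 -m crank '{"xyz":[[0,-0.3,0],[0,-1,0],[0,-2,0],[0,-4,0],[0,-4,0],[0,-4,0],[0,-3,0],[0,-2,0],[0,-1,0],[0,0,0],[0,0,0]],"roll":[0,0,0,0,0,0,0,0,0,0,0]}' 1 8
python3 look.py 11; python3 - <<'E'
from h import *
import cv2
im=cv2.imread("pics/s11.png");p=robot.observe()['tool_pos'];q=pix("side",p).round().astype(int);x0,y0=q-[22,6]
cv2.imwrite("pics/s11zz.png",cv2.convertScaleAbs(cv2.resize(im[y0:y0+44,x0:x0+44],None,fx=13,fy=13,interpolation=cv2.INTER_CUBIC),alpha=2.2));print(x0,y0)
for x in(-.013,.013):
  for z in(0,-.051):
      c=pix("side",p+[x,-.018,z]);print(x,z,((c-[x0,y0]+.46)*13).round(1))
E
```

```text
time: 15.05
tool_pos: [0.5202, -0.2484, 0.2998]
tool_rot: [-1.572, -0.002, 3.141]
contact_force: [1.1, 0.1, -1.6]
opening: 0.0359
15.05 [ 0.52022298 -0.24842049  0.2997932 ] [ 1.14825831  0.13632537 -1.588944  ] [-1.57187694e+00 -1.72566799e-03  3.14059363e+00]
crop 243 206
wcrop 213 164
251 211
-0.013 0 [228.7 179.5]
-0.013 -0.051 [230.5 430.1]
0.013 0 [409.7 158.1]
0.013 -0.051 [404.2 408.6]
```

View pics/s11zz.png

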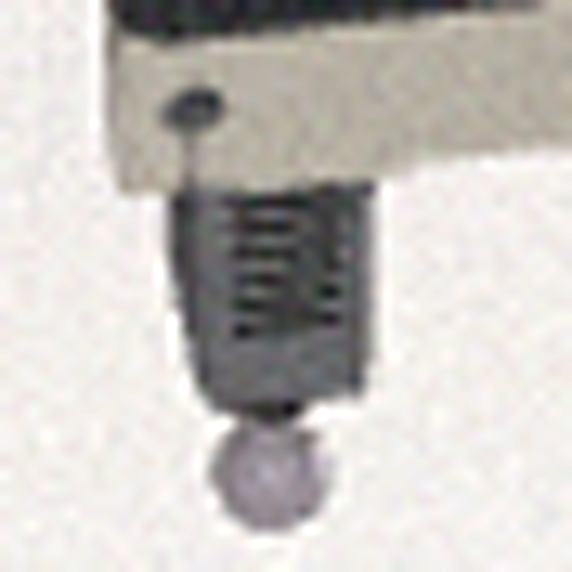

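View pics/w11z.png

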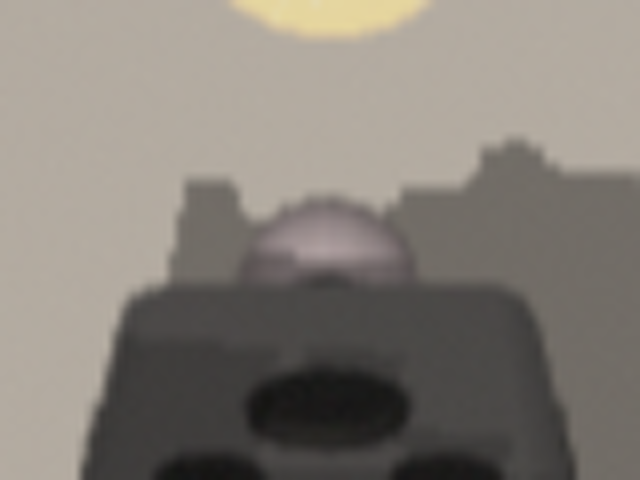

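```bash
python3 - <<'E'
from h import *
import cv2
p=robot.observe()['tool_pos']
o,d=ray("side",251+270/13-.46,211+473/13-.46);y=p[1];b=o+d*(y-o[1])/d[1];print("ball",b,"minus tcp",b-p)
# wrist ball: top 196/8, width 240..414
b2,e=tri((o,d),ray("wrist",213+327/8-.44,164+(196+88)/8-.44));print(b2,e,b2-p)
im=cv2.imread("pics/s11.png",0).astype(float)
for r in range(227,241):
  row=im[r,262:290]; g=np.diff(row); 
  i=np.argmax(g[12:])+12; w=g[i-1:i+2]; i2=np.argmin(g[:10]);v=g[i2-1:i2+2]
  print(r,round(262+i+.5+(w@[-1,0,1])/w.sum(),2),round(262+i2+.5+(v@[-1,0,1])/v.sum(),2))
E
```

```text
ball [ 0.51617943 -0.24840623  0.21839238] minus tcp [-3.97982028e-03 -2.77555756e-17 -8.09063336e-02]
[ 0.51718939 -0.24854629  0.21766182] 0.0022457393553284083 [-0.00296986 -0.00014006 -0.0816369 ]
227 279.01 263.38
228 279.14 263.35
229 279.12 263.35
230 279.1 263.36
231 279.1 263.65
232 279.15 263.89
233 279.02 263.89
234 279.16 263.86
235 278.96 264.53
236 279.07 264.67
237 279.1 265.08
238 279.19 265.16
239 278.81 265.2
240 278.81 265.51
```

```bash
python3 -m crank '{"xyz":[[-0.2,1,0],[-0.16,3,0],[0,4,0],[0,4,0],[0,3,0],[0,2,0],[0,1.5,0],[0,1,0],[0,0.5,0],[0,0,0],[0,0,0]],"roll":[0,0,0,0,0,0,0,0,0,0,0]}'
python3 look.py 12
```

```text
time: 16.25
tool_pos: [0.5246, -0.249, 0.1015]
tool_rot: [-1.57, 0.001, 3.141]
contact_force: [0.0, -0.3, -1.3]
opening: 0.0356
16.25 [ 0.52463562 -0.24895652  0.10145862] [ 0.01406728 -0.32701562 -1.34610768] [-1.57013371e+00  9.57996779e-04  3.14059582e+00]
crop 245 268
wcrop 212 164
```

View pics/w12z.png

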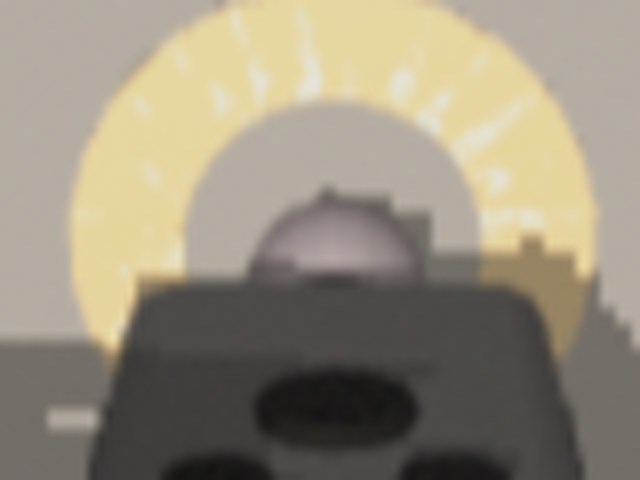

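View pics/s12z.png

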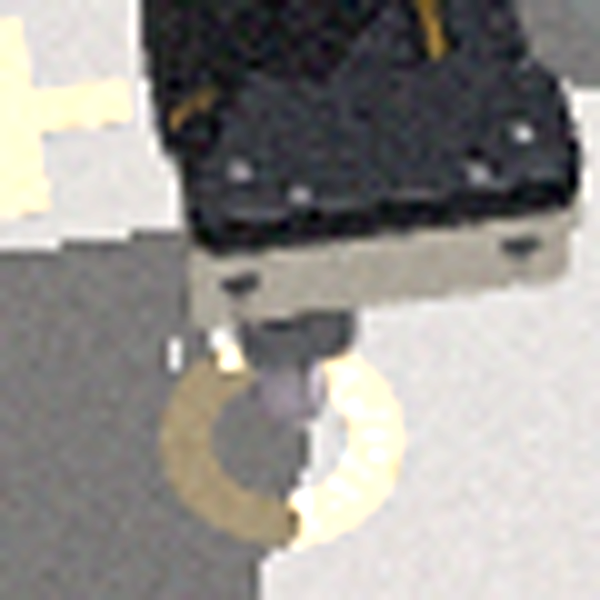

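```bash
python3 -m crank '{"xyz":[[0,0.4,-0.04],[0,0.4,0],[0,0.2,0],[0,0.1,0],[0,0,0],[0,0,0]],"roll":[0,0,0,0,0,0]}' 1 6|egrep 'pos|force'; python3 -m crank '{"xyz":[[0,0.1,0],[0,0.1,0],[0,0,0],[0,0,0]],"roll":[0,0,0,0]}'|egrep 'pos|force'
python3 look.py 13
```

```text
tool_pos: [0.5242, -0.2483, 0.09]
contact_force: [-0.0, -0.5, -0.2]
tool_pos: [0.5243, -0.2483, 0.088]
contact_force: [-0.8, 1.0, 1.1]
17.35 [ 0.52431027 -0.24833116  0.08799898] [-0.80897506  0.9601518   1.09066825] [-1.57068186e+00  1.07828415e-04  3.14061318e+00]
crop 245 271
wcrop 212 164
```

View pics/w13z.png

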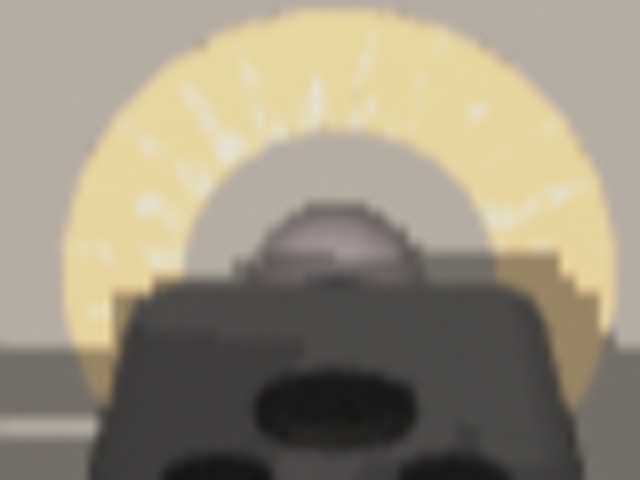

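View pics/s13z.png

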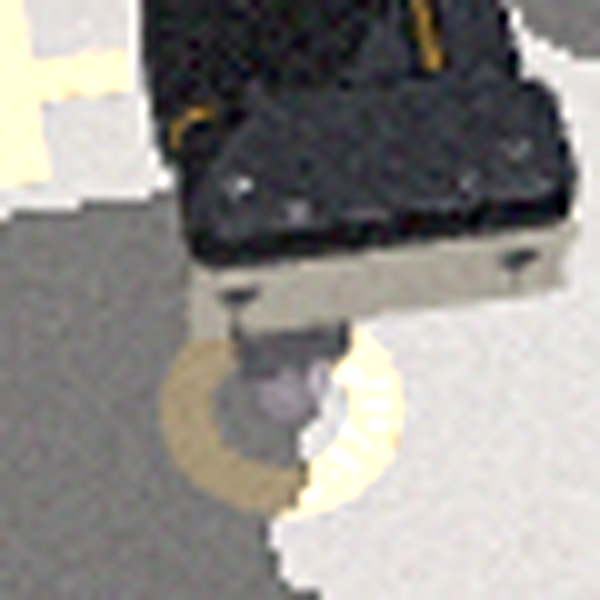

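```bash
python3 - <<'E'
from h import *
u=212+338/8-.44;f=lambda v:164+v/8-.44
print("ring x",plane("wrist",u,f(8),0)[0]-.028,plane("wrist",u,f(130),0)[0]-.016,"y",plane("wrist",u,f(130),0)[1])
o,d=ray("wrist",u,f(202));d=d/np.linalg.norm(d)
# tangent in xz-plane
dx,dz=d[0],d[2];n=np.hypot(dx,dz)
for s in(1,-1):print("ball x",o[0]+dx/dz*(.009-o[2])+s*.009*n/abs(dz))
print("side ball",plane("side",245+28.7-.45,271+39.2-.45,.009),"ring",plane("side",245+28.25-.45,271+42.1-.45,0))
E
```

```text
ring x 0.52114513670703 0.5207055249530415 y -0.24948357019323875
ball x 0.5412947375289798
ball x 0.5225000997882436
side ball [ 0.52033436 -0.25027689  0.009     ] ring [ 0.51904745 -0.251693    0.        ]
```

```bash
python3 -m crank '{"xyz":[[0,-0.3,0],[0,-0.2,0],[0.14,0,0],[0,0.2,0.04],[0,0.2,0],[0,0.1,0],[0,0.05,0],[0,0,0],[0,0,0]],"roll":[0,0,0,0,0,0,0,0,0]}' 1 6|egrep 'pos|force'; python3 -m crank '{"xyz":[[-0.05,0,0],[-0.05,0,0],[0,0.1,0],[0,0,0],[0,0,0],[0,0,0]],"roll":[0,0,0,0,0,0]}' 1 5|egrep 'pos|force';python3 -m crank '{"xyz":[[0,0,0],[0,0,0],[0,0,0],[0,0,0]],"roll":[0,0,0,0]}' 1 8
python3 look.py 14
```

```text
tool_pos: [0.5229, -0.2488, 0.0876]
contact_force: [0.4, -0.3, 0.4]
tool_pos: [0.524, -0.2488, 0.0865]
contact_force: [-0.7, 0.3, 0.8]
time: 19.35
tool_pos: [0.5239, -0.2488, 0.0865]
tool_rot: [-1.571, 0.0, 3.141]
contact_force: [0.7, -0.9, 2.0]
opening: 0.0358
19.35 [ 0.52394493 -0.24879029  0.08647127] [ 0.68749194 -0.87914389  2.03215574] [-1.57058650e+00  1.96214812e-04  3.14061932e+00]
crop 245 272
wcrop 212 164
```

View pics/w14z.png

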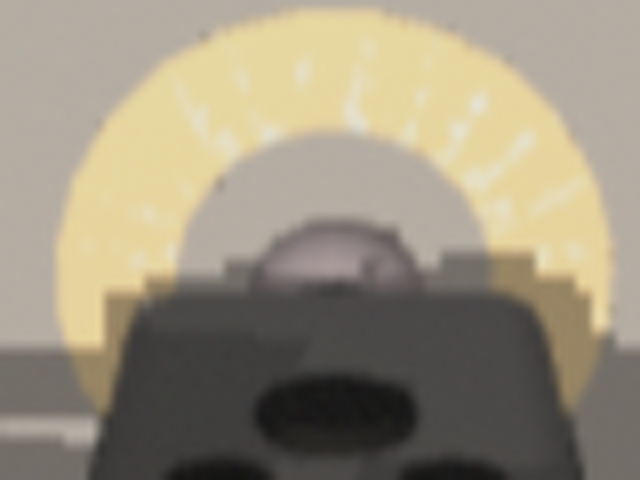

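View pics/s14z.png

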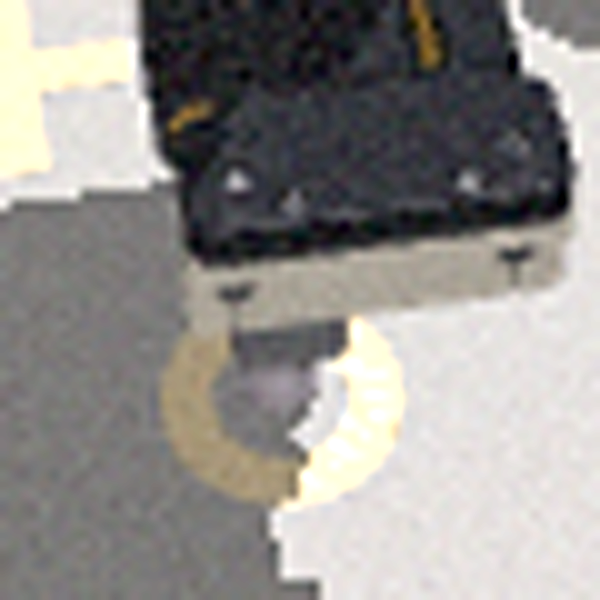

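```bash
for i in 1 2 3 4 5 6; do python3 -m crank '{"xyz":[[0,0,0]],"roll":[0]}' | egrep 'pos|force'; done
python3 - <<'E'
from h import *
u=212+336/8-.44;f=lambda v:164+v/8-.44
print("ring x",plane("wrist",u,f(8),0)[0]-.028,plane("wrist",u,f(130),0)[0]-.016)
o,d=ray("wrist",u,f(218));d=d/np.linalg.norm(d);n=np.hypot(d[0],d[2])
print("ball x",o[0]+d[0]/d[2]*(.009-o[2])-.009*n/abs(d[2]))
E
```

```text
tool_pos: [0.5239, -0.2488, 0.0864]
contact_force: [0.9, -1.0, 1.3]
tool_pos: [0.5239, -0.2488, 0.0865]
contact_force: [0.0, -1.0, 2.4]
tool_pos: [0.5239, -0.2488, 0.0865]
contact_force: [-0.4, -1.6, 2.2]
tool_pos: [0.5239, -0.2488, 0.0864]
contact_force: [-0.1, -0.1, 1.8]
tool_pos: [0.5239, -0.2488, 0.0865]
contact_force: [1.1, -1.5, 1.7]
tool_pos: [0.5239, -0.2488, 0.0865]
contact_force: [-0.3, -0.9, 2.4]
ring x 0.5211030709417187 0.5207423113371498
ball x 0.5209520409627567
```

```bash
python3 - <<'E'
from cell import robot
print(robot.hand_in())
E
```

```text
the job is handed in; nothing more can be done
None
```

I drew the meter out of its slot and straightened it in the fingers against the slot. I set its display to face the front edge and pressed the ball down in the middle of the paper ring. The job was handed in at about 20 s with the meter still held there.

Last checks before handing in:
- **Position:** the wrist view put the ball within about 0.5 mm of the ring centre in both directions. Earlier side-camera estimates differed by 1–2 mm, which is about the calibration error.
- **Press:** the average upward force was about 3.3 N with the meter's weight taken off, so the head is pressed in roughly half way. Single readings were noisy, by about 0.6 N. Held still over the last six readings, the position did not change by more than 0.1 mm.
- **Upright:** a side view with the meter lifted showed about 0.5–1° of lean left. I corrected about 0.6° more with the ball in the ring. I could not measure the lean again once it was pressed, because the gripper hid the housing, so I expect it to be within about 1°.
- **Display:** the gripper's heading was within 0.1° of facing the front edge. The meter should match it, as it lies flat between the pads.

The ball touched the ring three times: once to straighten the meter, once landing about 1.4 mm off centre, and the final press. All three were inside the ring. I saw nothing else move in the pictures I viewed, but I did not compare before and after views of the whole scene.

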